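Scrub out the tall lidded cup at the study desk

TASK

Lift the wooden lid off the tall white cup and lay it, knob up, on the cork coaster. Take the long bottle brush from its holder and scrub the inside of the tall cup with three strokes down to the bottom, drawing the brush up inside the cup between them, then stand the brush back in its holder and leave the cup open to dry. Work gently: do not drop things, knock the cup or holder about, or disturb the pen cup, the squat pot, the plant and the candlestick.

Things in the scene. Friction and masses are not known exactly. Their poses are not given: they have to be found in the camera images.
- cup: tall plain white ceramic cup, a straight cylinder 74 mm across and 130 mm high, loose, standing upright, covered by the loose lid at the start. Origin at the centre of its underside, z up. Inside: 66 mm across, floor 6 mm thick
- cup_in (a point): centre of the tall cup's inner floor, 6 mm above its underside; z up the cup's axis. The rim is 124 mm above this point
- lid: the tall cup's loose round wooden lid: disc 80 mm across, 6 mm thick, resting on the rim, with a cork plug 56 mm across, 6 mm deep below it and an upright bar knob on top: 46 mm long (lid's x), 14 mm wide (lid's y), standing 31 mm above the disc. Origin at the centre of the plug's underside, z up: disc top at 12 mm, knob from 12 to 43 mm
- brush: long bottle brush, 200 mm, standing bristles down in the brush holder. Origin (its tip) at the centre of the flat lower end, z along it towards the handle. Bristle head from 0 to 72 mm: rigid core 38 mm across, soft grey bristles (seen only, no contact) 57 mm across; steel wire stem 8 mm thick from 66 to 125 mm; round wooden handle 22 mm thick from 125 to 200 mm
- brush_grip (a point): middle of the brush's wooden handle, 172 mm above its tip, on its axis
- holder: brush holder: low open white ceramic pot, 68 mm across, 62 mm high, loose; the brush stands in it. Origin at the centre of its underside, z up. Inside: 60 mm across, floor 6 mm thick
- holder_in (a point): centre of the brush holder's inner floor, 6 mm above its underside
- coaster: flat round cork coaster fixed on the desk, 100 mm across, 5 mm thick. Origin at the centre of its underside, z up
- pencup: bystander: white ceramic pen cup, 68 mm across, 95 mm high, with three fixed pens rising to 165 mm within 30 mm of its axis. Origin at the centre of its underside
- sugarpot: bystander: squat white ceramic pot with a wooden lid that does not come off, 84 mm across, 80 mm high with its round knob. Origin at the centre of its underside
- plant: bystander: potted plant, terracotta pot 80 mm across and 75 mm high, green leaves within 46 mm of its axis up to 185 mm. Origin at the centre of its underside
- candlestick: bystander: brass candlestick with a pale candle, round foot 60 mm across, 190 mm high, at most 32 mm across above its foot. Origin at the centre of its underside

How it is judged:
On the way, in this order (a step that is already met when the one before it is completed fails the run):
1. the lid lies knob up on the coaster, centred within 20 mm, let go (horizontal distance between lid and coaster below 0.02 m and z of lid in the frame of coaster between 0.002 and 0.009 m and angle between lid's own z axis and vertical below 0.1 rad and contact force between the fingers and lid below 0.1 N and linear speed of lid below 0.02 m/s), for 0.2 s.
2. first stroke down: the held brush's tip is inside the tall cup, within 10 mm of its inner floor (horizontal distance between brush and cup_in below 0.02 m and z of brush in the frame of cup_in between -0.004 and 0.01 m and contact force between the fingers and brush above 0.5 N), for 0.1 s.
3. first stroke up: the held brush's tip is 70 to 120 mm above the cup's inner floor, still inside the cup (horizontal distance between brush and cup_in below 0.02 m and z of brush in the frame of cup_in between 0.07 and 0.12 m and contact force between the fingers and brush above 0.5 N), for 0.1 s.
4. second stroke down: the held brush's tip is inside the tall cup, within 10 mm of its inner floor (all of step 2), for 0.1 s.
5. second stroke up: the held brush's tip is 70 to 120 mm above the cup's inner floor, still inside the cup (all of step 3), for 0.1 s.
6. third stroke down: the held brush's tip is inside the tall cup, within 10 mm of its inner floor (all of step 4), for 0.1 s.
At the end, for the whole second after the job is handed in: Lid flat, knob up, on the coaster, centred within 20 mm; brush standing in its holder, bristles down (tip within 8 mm of the inner floor and 20 mm of its centre, leaning under 11 degrees); tall cup and holder upright within 30 mm of where they began; all at rest and let go (horizontal distance between lid and coaster below 0.02 m and z of lid in the frame of coaster between 0.002 and 0.009 m and angle between each of lid, cup, holder's own z axis and vertical below 0.1 rad and horizontal distance between brush and holder_in below 0.02 m and z of brush in the frame of holder_in below 0.008 m and angle between brush's own z axis and vertical below 0.2 rad and distance of each of cup, holder from where it was at the start of the episode below 0.03 m and linear speed of each of brush, lid, cup, holder below 0.02 m/s); the robot touches nothing.
It fails at once if the pen cup, the squat lidded pot, the potted plant or the candlestick is shifted more than 20 mm or tipped over 15 degrees (distance of any of pencup, sugarpot, plant, candlestick from where it was at the start of the episode above 0.02 m or angle between any of pencup, sugarpot, plant, candlestick's own z axis and vertical above 0.26 rad).
It fails at once if the tall cup or the brush holder is shifted more than 30 mm or tipped over 15 degrees (distance of any of cup, holder from where it was at the start of the episode above 0.03 m or angle between any of cup, holder's own z axis and vertical above 0.26 rad).
It fails at once if the brush strikes or presses the cup with more than 20 N (contact force between brush and cup above 20 N).
It fails at once if the brush is dropped or pressed into its holder with more than 25 N (contact force between brush and holder above 25 N).
It fails at once if the lid is dropped or pressed on the coaster with more than 25 N (contact force between lid and coaster above 25 N).
It also fails if it takes over 72 s, if anything falls off the work surface, if the arm or the gripper's body presses on something with over 40 N, if the wrist force passes 120 N, or if a joint passes its speed limit or range.

ROBOT

A 6-joint arm with a two-finger parallel gripper is mounted at the origin on the work surface. World frame = base frame: x ahead of the robot, y to its left, z up, the work surface at z = 0. Lengths are in m, angles in rad, forces in N, time in s.
With the tool pointing down it reaches from about 0.35 to 0.975 m from the base axis. Payload 4.9 kg.
Tool frame: the origin (TCP) lies midway between the tips of the shut fingers; the grasp point (between the pads) lies 19 mm behind it; z points along the fingers, y is the line along which they close (so a half turn about z gives the same grasp; the last joint's range is limited). The gripper opens to 85 mm and grips with 20 to 120 N. Pads are 22 mm wide; open, the fingers measure 114 mm over their backs; the gripper's body (76 mm by 85 mm) begins 54 mm behind the grasp point. The pads swing forward as they close: fully open they stand 13 mm farther back than shut.
Start: joints at [1.122, 0.053, 1.613, -0, 1.476, -0.119], TCP at [0.202, 0.591, 0.205] pointing down, gripper open.
Joint ranges: [-3.01, 3.01], [-1.01, 2.22], [0.06, 2.58], [-1.02, 4.17], [0.09, 2.62], [-3.14, 3.14]. Speed limits (rad/s): [2.57, 2.57, 3.14, 3.14, 3.14, 3.14].

INTERFACE

Orientations are given as a unit quaternion [w, x, y, z].
In Python, from plant import state, grab_frame, job_done, cut_out, place_of gives the robot as it stands.
- The arm moves only by the tool jog_arm, never from a script. Its argument "motion" is text: rows parted by semicolons, each of 7 numbers parted by spaces: the opening in per cent of the stroke, from 0 (shut) to 100 (fully open), then the shift along the tool's x, y, z as a fraction of full scale, then the turn, a rotation vector about the tool's x, y, z as a fraction of full scale. A call has exactly 5 rows; each row is the pose to reach, as a shift and turn from the pose commanded when the call began, along the tool's axes at that moment; what a row does not reach only later rows make up. Full scale, the value 1, is 50 cm for a shift and 1.5 rad for a turn. A row lasts 1/8 s, in which the tool goes at most 62.5 mm and 10.7 degrees, less where a joint would pass 70% of its speed; a pose out of reach is approached as far as the arm can. A call with a number of a shift or a turn outside -1 to 1 is refused whole. A call with a gripper value outside its range is refused whole. The fingers move at their own pace and stop on an object; the grip force is fixed at half the most. Time passes only in rows, so rows that repeat a pose let the fingers close, or fill a call up. It gives the time, the measured TCP pose, the force, the opening and the grip force at its end, in the units of the state.
- state(): the state, without advancing time (a new reading comes with each control period).
- grab_frame(name): name is "scene" or "top"; returns a dict with "color" (480x640x3 uint8, red, green, blue), "range_z" (480x640 float32, m along the optical axis (not along the pixel's ray), 0 where there is no reading), "intrinsics" (3x3 intrinsics, pixels), "world_from_camera" (4x4, takes a point from camera to world coordinates). Camera axes: x right, y up, looking along -z (the intrinsics and any distortion apply to the point x, -y, -z); pixel columns grow to the right and rows downward; lengths in m; the calibration is good to about 2 mm. A picture is of the moment at which its call begins.
- job_done(): hands the job in; it is judged then, once.
Trained networks look in the newest picture that a camera, given by its name, has taken for a name from the list of things; names that differ only in an ending like _2 or _b are one class to them, and where a whole thing is asked for, a point or a joint stands for the part that bears it (a point fixed in the world has none). Each returns a list of dicts, best first, with "p" (0 to 1); they miss things now and then, are a little off and sometimes report something else, mostly with a low value. They report only what shows in the picture. A call takes as long as a camera call.
- cut_out(camera, thing): "pixels" (480x640 bool, what is visible of it).
- place_of(camera, thing): "at" ([x, y, z] in m, in world coordinates, good to about 4 mm: a listed point, or the origin of a listed thing).
The state is a dict: "time": time; "joint_pos": joint angles; "joint_vel": joint speeds; "joint_efforts": joint torques, N m; "tool_pos": TCP position; "tool_rot": TCP orientation; "contact_force": force on the tool from outside, world axes, zero at the start; "ft_torque": the same for the moment, N m; "gripper_width": opening from 0.0 (shut) to 1.0 (fully open); "grasp_force": force on a finger pad.
Only numpy, scipy, OpenCV 4.12 (cv2) and the standard library are available. Lean on these libraries where they do the work, as an engineer would, in place of code of your own. Each camera call takes 0.05 s, during which the arm holds its last target. There are 200 camera calls.

## Working session

There is one attempt and no reset: what is moved stays moved. The work goes in short steps, Python scripts to look and compute and a tool call to move; the robot and the scene stay as the last step left them, time stands still between calls to the robot, and variables do not carry over. Pictures are saved under pics/ and viewed, at most 10 in all, crops included, and the job is handed in when it is done.

Besides the shell and the picture viewer there is one more tool, called after "Call:" as a command line: name --argument value ..., lists and objects as JSON in quotes. jog_arm: Moves the arm, as the interface text tells. Shift numbers are shares of 50 cm and turn numbers shares of 1.5 rad, none past 1 either way. Its arguments: {"type":"object","properties":{"motion":{"type":"string"}},"required":["motion"]}

```bash
ls; mkdir -p pics; python3 - <<'E'
from plant import *
import cv2,numpy as np
s=state();print(s['time'],s['tool_pos'],s['tool_rot'],s['gripper_width'])
ims=[]
for c in ('scene','top'):
    f=grab_frame(c);ims.append(f['color'])
    print(c,np.round(f['world_from_camera'],3).tolist())
    for t in ['cup','lid','brush','brush_grip','holder','coaster','pencup','sugarpot','plant','candlestick']:
        print(t,[(round(d['p'],2),np.round(d['at'],3).tolist()) for d in place_of(c,t)[:2]])
im=np.vstack(ims)[:,:,::-1]
cv2.imwrite('pics/a.png',cv2.resize(ims[0][:,:,::-1],(640,480)));cv2.imwrite('pics/b.png',ims[1][:,:,::-1])
print(state()['time'])
E
```

```text
pics
0.0 [0.20212138 0.59071992 0.2035721 ] [-2.85203734e-04  1.64160276e-01  9.86433171e-01 -9.59779664e-04] 1.0019686720051504
scene [[-0.522, -0.601, 0.606, 1.196], [0.853, -0.375, 0.363, 0.363], [0.009, 0.706, 0.708, 0.889], [0.0, 0.0, 0.0, 1.0]]
cup [(0.97, [0.638, 0.177, 0.001])]
lid [(0.73, [0.643, 0.179, 0.122])]
brush [(0.96, [0.436, 0.024, 0.007])]
brush_grip [(0.9, [0.432, 0.024, 0.176])]
holder [(0.57, [0.44, 0.027, 0.001])]
coaster [(0.64, [0.481, -0.239, 0.001])]
pencup [(0.92, [0.649, -0.175, 0.002])]
sugarpot [(0.91, [0.486, 0.244, 0.0])]
plant [(0.63, [0.598, -0.003, 0.003])]
candlestick [(0.81, [0.535, 0.105, -0.0])]
top [[-0.023, 0.996, -0.088, 0.449], [-1.0, -0.024, -0.012, -0.0], [-0.014, 0.087, 0.996, 1.302], [0.0, 0.0, 0.0, 1.0]]
cup [(0.73, [0.644, 0.179, 0.001])]
lid [(0.64, [0.637, 0.174, 0.126])]
brush [(0.73, [0.434, 0.031, 0.006])]
brush_grip [(0.76, [0.434, 0.022, 0.174]), (0.57, [0.635, 0.174, 0.126])]
holder [(0.68, [0.439, 0.025, 0.004])]
coaster [(0.78, [0.477, -0.243, 0.003])]
pencup [(0.72, [0.646, -0.176, -0.0]), (0.53, [0.603, -0.007, 0.002])]
sugarpot [(0.66, [0.487, 0.246, -0.001])]
plant [(0.86, [0.598, -0.008, 0.001])]
candlestick [(0.84, [0.535, 0.104, -0.003])]
1.1
```

View pics/a.png

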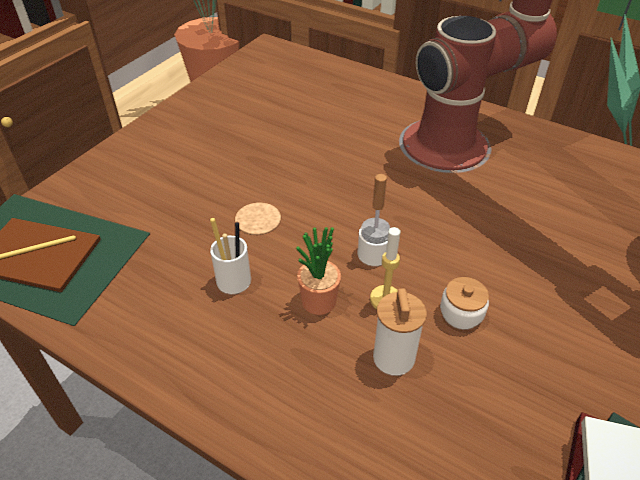

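View pics/b.png

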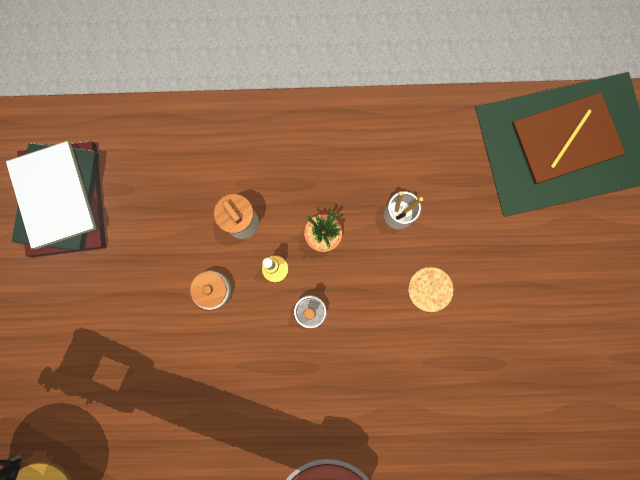

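```bash
cat > h.py <<'E'
from plant import *
import numpy as np, cv2
from scipy.spatial.transform import Rotation as R
def cloud(f):
    K=f['intrinsics'];z=f['range_z'];v,u=np.mgrid[:480,:640]
    p=np.stack([(u-K[0,2])/K[0,0]*z,-(v-K[1,2])/K[1,1]*z,-z,np.ones_like(z)],-1)
    w=(p@f['world_from_camera'].T)[...,:3]; w[z<=0]=np.nan; return w
E
python3 - <<'E'
from h import *
for c in('top','scene'):
    f=grab_frame(c);w=cloud(f)
    def show(n,cx,cy,r,z0,z1):
        m=(np.hypot(w[...,0]-cx,w[...,1]-cy)<r)&(w[...,2]>z0)&(w[...,2]<z1)
        q=w[m]
        if len(q)<5: print(c,n,len(q));return
        rect=cv2.minAreaRect((q[:,:2]*1000).astype(np.float32))
        circ=cv2.minEnclosingCircle((q[:,:2]*1000).astype(np.float32))
        print(c,n,len(q),'med',np.round(np.median(q,0),4),'rect',np.round(rect[0],1),np.round(rect[1],1),round(rect[2],1),'circ',np.round(circ[0],1),round(circ[1],1))
    show('knob',.64,.177,.045,.155,.185)
    show('disc',.64,.177,.055,.126,.142)
    show('brushtop',.435,.025,.04,.19,.225)
    show('holderrim',.438,.025,.045,.055,.07)
    show('coaster',.48,-.24,.06,.0035,.012)
E
```

```text
top knob 169 med [0.6359 0.1737 0.1653] rect [636.4 174. ] [45.1 13.9] 35.3 circ [636.4 173.9] 22.7
top disc 1022 med [0.6359 0.1725 0.1349] rect [637.4 174.6] [77.8 78.3] 88.5 circ [637.1 174.3] 40.0
top brushtop 106 med [0.4332 0.0238 0.2048] rect [432.5  23.8] [18.8 20.6] 88.4 circ [432.7  24. ] 10.7
top holderrim 169 med [0.4384 0.0283 0.061 ] rect [434.6  25.9] [65.7 65.5] 88.6 circ [434.4  25.6] 33.7
top coaster 1136 med [ 0.4765 -0.2418  0.0057] rect [ 480.5 -237.6] [109.1 114.3] 21.3 circ [ 481.  -238.9] 59.5
scene knob 266 med [0.645  0.1769 0.1672] rect [641.  175.7] [46.9 14.7] 35.4 circ [641.5 174.9] 23.6
scene disc 1297 med [0.6486 0.1793 0.1373] rect [641.4 175.8] [78.6 77.6] 26.3 circ [641.3 175.6] 41.0
scene brushtop 147 med [0.4422 0.0267 0.204 ] rect [438.6  25.6] [22.8 20.7] 35.3 circ [438.1  25.4] 12.0
scene holderrim 262 med [0.4606 0.0338 0.0622] rect [453.7  27. ] [40.2 63.6] 5.8 circ [445.1  26.3] 33.7
scene coaster 1058 med [ 0.4829 -0.2377  0.0062] rect [ 479.9 -238.8] [108.7 110.9] 65.1 circ [ 479.6 -240. ] 58.9
```

The networks, clouds and pictures agree. The scene view shows the lidded cup at (400,335), brush and holder at (377,220) and coaster at (258,218). The top view shows the knob at (233,210), the handle at (310,313) and the coaster at (431,290). The knob's long axis lies about 35° from +x, so I'll keep the closing axis at 125° throughout.

Call:
jog_arm --motion "100 -0.1 -0.05 -0.06 0 0 -0.12; 100 -0.21 -0.1 -0.12 0 0 -0.25; 100 -0.32 -0.15 -0.15 0 0 -0.37; 100 -0.43 -0.2 -0.15 0 0 -0.5; 100 -0.54 -0.25 -0.15 0 0 -0.628"

```text
time: 1.82
tool_pos: [0.4076, 0.3953, 0.2806]
tool_rot: [0.001, -0.277, 0.961, 0.0]
contact_force: [1.6, 0.8, 0.2]
gripper_width: 0.997
grasp_force: 0.0
```

```bash
cat >> h.py <<'E'
def go(x,y,z,psi=125):
    s=state();r=R.from_quat(s['tool_rot'],scalar_first=True)
    a=np.radians(psi);Y=np.array([np.cos(a),np.sin(a),0]);Z=np.array([0,0,-1.]);X=np.cross(Y,Z)
    t=R.from_matrix(np.c_[X,Y,Z])
    print('t',round(s['time'],2),'pos',np.round(s['tool_pos'],4),'w',round(s['gripper_width'],3),'F',np.round(s['contact_force'],1),'gf',round(float(s['grasp_force']),1),'j6',round(s['joint_pos'][5],2))
    print('shift',np.round(r.inv().apply(np.array([x,y,z])-s['tool_pos'])/.5,4),'turn',np.round((r.inv()*t).as_rotvec()/1.5,4))
E
python3 -c "from h import *;go(.639,.1745,.24)"
```

```text
t 1.82 pos [0.4076 0.3953 0.2806] w 0.997 F [1.6 0.8 0.2] gf 0.0 j6 -1.49
shift [-0.1561 -0.6203  0.0814] turn [ 0.0001  0.0012 -0.0324]
```

Call:
jog_arm --motion "100 -0.025 -0.12 0 0 0 0; 100 -0.05 -0.24 0 0 0 0; 100 -0.075 -0.36 0 0 0 0; 100 -0.1 -0.48 0.02 0 0 0; 100 -0.122 -0.6 0.04 0 0 0"

```text
time: 2.45
tool_pos: [0.6178, 0.1723, 0.2598]
tool_rot: [0.0, -0.275, 0.962, 0.0]
contact_force: [0.6, -0.5, -0.4]
gripper_width: 1.0
grasp_force: 0.0
```

Call:
jog_arm --motion "100 0 0 0.02 0 0 0; 100 0 0 0.04 0 0 0; 100 0 0 0.06 0 0 0; 100 0 0 0.08 0 0 0; 100 0 0 0.08 0 0 0"

```text
time: 3.08
tool_pos: [0.6154, 0.1746, 0.2184]
tool_rot: [-0.001, -0.275, 0.961, 0.0]
contact_force: [-0.1, 0.1, -0.3]
gripper_width: 1.002
grasp_force: 0.0
```

```bash
python3 - <<'E'
from h import *
go(.639,.1745,.14)
for c in('scene','top'):
    f=grab_frame(c);cv2.imwrite(f'pics/c_{c}.png',f['color'][:,:,::-1])
    print(c,[(round(d['p'],2),np.round(d['at'],3)) for d in place_of(c,'lid')[:1]])
s=cv2.imread('pics/c_scene.png')[180:400,300:520];cv2.imwrite('pics/c.png',cv2.resize(s,None,fx=2.5,fy=2.5))
E
```

```text
t 3.08 pos [0.6154 0.1746 0.2184] w 1.002 F [-0.1  0.1 -0.3] gf 0.0 j6 -1.97
shift [-0.0402 -0.0253  0.1568] turn [ 0.0005 -0.0012 -0.0356]
scene [(0.82, array([0.64 , 0.177, 0.124]))]
top [(0.69, array([0.635, 0.175, 0.126]))]
```

View pics/c.png

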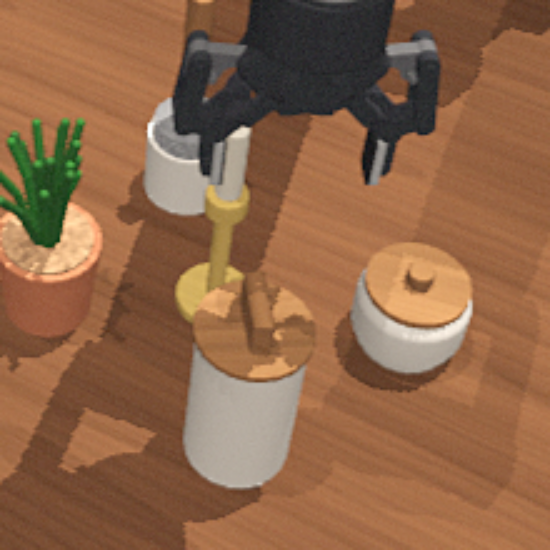

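The crop shows the lid and knob in place near (250,315) with the gripper above, a little short in x and 3° short in yaw. I'll correct that and go down.

Call:
jog_arm --motion "100 -0.02 -0.012 0 0 0 -0.036; 100 -0.04 -0.025 0.03 0 0 -0.036; 100 -0.04 -0.025 0.06 0 0 -0.036; 100 -0.04 -0.025 0.09 0 0 -0.036; 100 -0.04 -0.025 0.09 0 0 -0.036"

```text
time: 3.9
tool_pos: [0.6383, 0.1736, 0.1716]
tool_rot: [-0.002, -0.3, 0.954, 0.0]
contact_force: [-0.4, 0.5, 0.2]
gripper_width: 0.999
grasp_force: 0.0
```

```bash
python3 -c "from h import *;go(.639,.1745,.141)"
```

```text
t 3.9 pos [0.6383 0.1736 0.1716] w 0.999 F [-0.4  0.5  0.2] gf 0.0 j6 -2.03
shift [-0.0024  0.0005  0.0612] turn [ 0.0014 -0.003  -0.0005]
```

Call:
jog_arm --motion "100 0 0 0.02 0 0 0; 100 0 0 0.04 0 0 0; 100 0 0 0.06 0 0 0; 100 0 0 0.06 0 0 0; 60 0 0 0.06 0 0 0"

```text
time: 4.53
tool_pos: [0.6402, 0.1739, 0.1449]
tool_rot: [0.0, -0.3, 0.954, -0.0]
contact_force: [0.6, 0.4, -0.5]
gripper_width: 0.815
grasp_force: 0.0
```

Call:
jog_arm --motion "35 0 0 0 0 0 0; 25 0 0 0 0 0 0; 12 0 0 0 0 0 0; 0 0 0 0 0 0 0; 0 0 0 0 0 0 0"

```text
time: 5.15
tool_pos: [0.64, 0.1739, 0.1447]
tool_rot: [-0.0, -0.3, 0.954, -0.0]
contact_force: [0.5, 1.1, -0.3]
gripper_width: -0.003
grasp_force: 0.0
```

```bash
python3 - <<'E'
from h import *
go(.639,.1745,.141)
ims=[]
for c,(u,v) in (('scene',(400,300)),('top',(235,215))):
    f=grab_frame(c);ims.append(cv2.resize(f['color'][v-60:v+60,u-60:u+60,::-1],(400,400)))
    print(c,[(round(d['p'],2),np.round(d['at'],3)) for t in('lid','cup') for d in place_of(c,t)[:1]])
    w=cloud(f);m=(np.hypot(w[...,0]-.64,w[...,1]-.175)<.05)&(w[...,2]>.1)&(w[...,2]<.2)
    print(np.histogram(w[m][:,2],np.arange(.1,.2,.01)))
cv2.imwrite('pics/d.png',np.hstack(ims))
E
```

```text
t 5.15 pos [0.64   0.1739 0.1447] w -0.003 F [ 0.5  1.1 -0.3] gf 0.0 j6 -2.03
shift [0.001  0.0022 0.0074] turn [-0.     -0.     -0.0004]
scene [(0.62, array([0.641, 0.173, 0.119])), (0.9, array([0.638, 0.175, 0.003]))]
(array([ 158,  168,  108, 1213,   81,   57,  113,   26,   71]), array([0.1 , 0.11, 0.12, 0.13, 0.14, 0.15, 0.16, 0.17, 0.18, 0.19]))
top [(0.83, array([0.637, 0.173, 0.124])), (0.45, array([ 0.639,  0.176, -0.   ]))]
(array([ 10,   3,   6, 273,   2,   0,   0,   0,   0]), array([0.1 , 0.11, 0.12, 0.13, 0.14, 0.15, 0.16, 0.17, 0.18, 0.19]))
```

View pics/d.png

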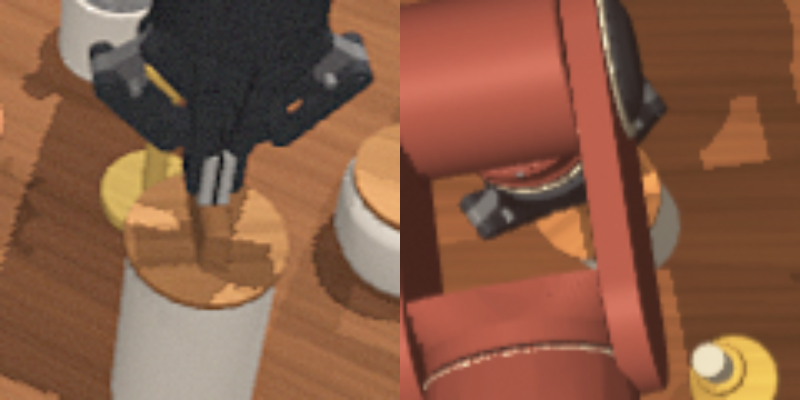

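```bash
python3 - <<'E'
from h import *
f=grab_frame('scene');w=cloud(f)
K=f['intrinsics'];T=np.linalg.inv(f['world_from_camera'])
def proj(p):
    q=T[:3]@np.r_[p,1];return K[0,0]*q[0]/-q[2]+K[0,2],K[1,1]*-q[1]/-q[2]+K[1,2]
print('TCP proj',proj(state()['tool_pos']))
for v in range(284,324,3):
    print(v,[tuple((np.round(w[v,u]*1000).astype(int)).tolist()) for u in (399,402,405,408)],f['color'][v,404])
E
```

```text
TCP proj (np.float64(400.67478590652144), np.float64(307.0480155513956))
284 [(657, 171, 219), (656, 175, 219), (646, 177, 211), (651, 183, 219)] [46 43 45]
287 [(653, 170, 206), (653, 175, 210), (650, 179, 209), (646, 182, 207)] [170 164 159]
290 [(653, 171, 200), (654, 176, 204), (651, 180, 203), (649, 184, 204)] [129 127 122]
293 [(651, 171, 190), (651, 176, 194), (651, 181, 196), (646, 184, 194)] [116 110 107]
296 [(649, 171, 181), (654, 178, 191), (646, 180, 184), (647, 185, 188)] [64 64 62]
299 [(653, 173, 179), (652, 178, 181), (650, 182, 181), (614, 175, 139)] [17 23 23]
302 [(648, 173, 166), (647, 177, 168), (646, 182, 169), (621, 178, 140)] [153 103  63]
305 [(650, 174, 162), (654, 180, 170), (651, 184, 169), (647, 188, 168)] [156 109  73]
308 [(653, 176, 158), (658, 182, 167), (656, 186, 168), (653, 190, 168)] [150  99  65]
311 [(656, 178, 155), (663, 185, 168), (658, 188, 165), (657, 193, 167)] [133  88  58]
314 [(659, 180, 152), (661, 185, 158), (660, 189, 160), (655, 193, 157)] [133  91  57]
317 [(660, 181, 145), (662, 186, 152), (656, 189, 147), (646, 191, 137)] [131  91  54]
320 [(663, 182, 142), (660, 186, 142), (657, 190, 142), (653, 194, 139)] [126  87  55]
323 [(665, 184, 139), (662, 188, 137), (660, 192, 138), (658, 196, 138)] [165 114  71]
```

The pictures show the shut fingers' tips near scene pixel (404,300), above the knob. By depth they sit at z ≈ 0.177, while the state says 0.145, so the reported TCP is about 30 mm too low. I'll open, go partly down and check by camera.

Call:
jog_arm --motion "100 0 0 0 0 0 0; 100 0 0 0 0 0 0; 100 0 0 0.015 0 0 0; 100 0 0 0.03 0 0 0; 100 0 0 0.04 0 0 0"

```text
time: 6.12
tool_pos: [0.6395, 0.1738, 0.1235]
tool_rot: [-0.001, -0.3, 0.954, 0.0]
contact_force: [0.3, 0.5, -0.7]
gripper_width: 0.995
grasp_force: 0.0
```

```bash
python3 - <<'E'
from h import *
go(.639,.1745,.109)
f=grab_frame('scene');w=cloud(f);c=f['color'].astype(int)
# dark/grey (unsaturated) pixels near the tool = gripper
sat=c.max(2)-c.min(2)
p=np.array(state()['tool_pos'])
m=(np.hypot(w[...,0]-p[0],w[...,1]-p[1])<.07)&(w[...,2]>.145)&(w[...,2]<.26)&(sat<14)
q=w[m]; Y=np.array([-.5736,.8192]);X=np.array([-.8192,-.5736])
a=(q[:,:2]-p[:2])@Y; b=(q[:,:2]-p[:2])@X
for s in(-1,1):
    k=(s*a>.0)&(q[:,2]<.2)
    print(s,k.sum(),'y',np.round(np.percentile(a[k],[2,50,98]),3),'x',np.round(np.percentile(b[k],[2,50,98]),3),'z',np.round(np.percentile(q[k,2],[0,2,10,50]),3))
cv2.imwrite('pics/e.png',cv2.resize(f['color'][230:350,330:490,::-1],(640,480),interpolation=cv2.INTER_NEAREST))
E
```

```text
t 6.12 pos [0.6395 0.1738 0.1235] w 0.995 F [ 0.3  0.5 -0.7] gf 0.0 j6 -2.03
shift [0.     0.0017 0.0289] turn [ 0.0004 -0.0009 -0.0004]
-1 102 y [-0.057 -0.05  -0.044] x [-0.014 -0.011 -0.007] z [0.17  0.171 0.175 0.186]
1 122 y [0.041 0.045 0.054] x [-0.014 -0.01   0.002] z [0.167 0.17  0.174 0.186]
```

View pics/e.png

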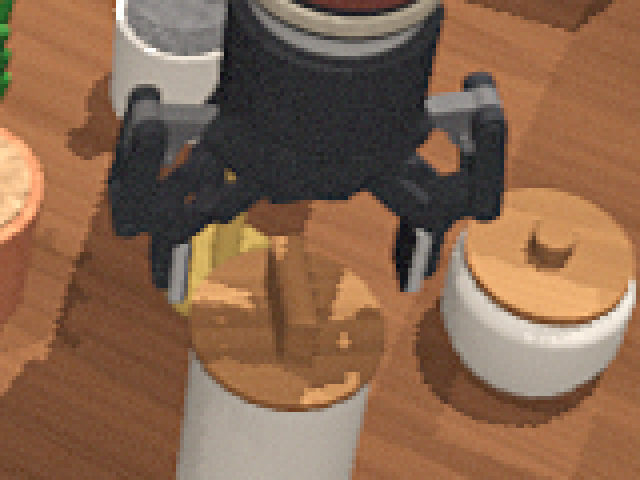

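The picture shows the fingers straddling the knob, with pads at (178,275) and (418,265) in the crop. The open tips are at z ≈ 0.170 against a reported 0.1235 + 0.013, so the real TCP is about 33 mm above the reported one. It is centred sideways, so I'll go down 15 mm more and grip.

Call:
jog_arm --motion "100 0 0 0.015 0 0 0; 100 0 0 0.03 0 0 0; 100 0 0 0.03 0 0 0; 60 0 0 0.03 0 0 0; 40 0 0 0.03 0 0 0"

```text
time: 6.8
tool_pos: [0.6403, 0.1739, 0.1102]
tool_rot: [0.0, -0.3, 0.954, -0.0]
contact_force: [0.0, 0.1, -0.4]
gripper_width: 0.602
grasp_force: 0.0
```

Call:
jog_arm --motion "30 0 0 0 0 0 0; 15 0 0 0 0 0 0; 0 0 0 0 0 0 0; 0 0 0 0 0 0 0; 0 0 0 0 0 0 0"

```text
time: 7.42
tool_pos: [0.6403, 0.1739, 0.1101]
tool_rot: [0.0, -0.3, 0.954, -0.0]
contact_force: [0.5, -0.2, 1.3]
gripper_width: 0.153
grasp_force: 59.5
```

Call:
jog_arm --motion "0 0 0 -0.02 0 0 0; 0 0 0 -0.06 0 0 0; 0 0 0 -0.12 0 0 0; 0 0 0 -0.18 0 0 0; 0 0 0 -0.22 0 0 0"

```text
time: 8.05
tool_pos: [0.6409, 0.174, 0.2232]
tool_rot: [0.002, -0.3, 0.954, -0.0]
contact_force: [0.8, 0.4, 0.0]
gripper_width: 0.152
grasp_force: 59.4
```

```bash
python3 -c "from h import *;go(.478,-.2405,.22)"
```

```text
t 8.05 pos [0.6409 0.174  0.2232] w 0.152 F [0.8 0.4 0. ] gf 59.4 j6 -2.03
shift [ 0.7421 -0.4926  0.0048] turn [-0.0011  0.0022 -0.0004]
```

Call:
jog_arm --motion "0 0.05 -0.033 0 0 0 0; 0 0.13 -0.086 0 0 0 0; 0 0.22 -0.146 0 0 0 0; 0 0.31 -0.206 0 0 0 0; 0 0.4 -0.266 0 0 0 0"

```text
time: 8.68
tool_pos: [0.5516, -0.0512, 0.2203]
tool_rot: [0.0, -0.301, 0.954, -0.0]
contact_force: [0.2, -0.5, 0.2]
gripper_width: 0.152
grasp_force: 59.3
```

Call:
jog_arm --motion "0 0.09 -0.06 0 0 0 0; 0 0.18 -0.12 0 0 0 0; 0 0.26 -0.173 0 0 0 0; 0 0.32 -0.213 0 0 0 0; 0 0.342 -0.227 0 0 0 0"

```text
time: 9.3
tool_pos: [0.4765, -0.2423, 0.2202]
tool_rot: [0.0, -0.299, 0.954, -0.0]
contact_force: [-0.3, 0.2, -1.3]
gripper_width: 0.156
grasp_force: 59.3
```

```bash
python3 - <<'E'
from h import *
go(.478,-.2405,-.009)
for c in('scene','top'):
    f=grab_frame(c)
    for t in('lid','coaster'): print(c,t,[(round(d['p'],2),np.round(d['at'],3)) for d in place_of(c,t)[:1]])
E
```

```text
t 9.3 pos [ 0.4765 -0.2423  0.2202] w 0.156 F [-0.3  0.2 -1.3] gf 59.3 j6 -2.79
shift [-0.0044  0.0013  0.4584] turn [-0.0002  0.0001 -0.0021]
scene lid [(0.93, array([ 0.475, -0.242,  0.236]))]
scene coaster [(0.78, array([ 0.479, -0.242, -0.   ]))]
top lid [(0.93, array([ 0.47 , -0.24 ,  0.234]))]
top coaster [(0.63, array([ 0.478, -0.242,  0.002]))]
```

Call:
jog_arm --motion "0 -0.008 -0.006 0.07 0 0 0; 0 -0.008 -0.006 0.17 0 0 0; 0 -0.008 -0.006 0.27 0 0 0; 0 -0.008 -0.006 0.36 0 0 0; 0 -0.008 -0.006 0.4 0 0 0"

```text
time: 10.22
tool_pos: [0.4807, -0.2383, 0.0162]
tool_rot: [-0.002, -0.301, 0.954, 0.002]
contact_force: [0.5, -0.3, -0.7]
gripper_width: 0.153
grasp_force: 59.3
```

```bash
python3 - <<'E'
from h import *
go(.48,-.2405,-.009)
for c in('scene','top'):
    f=grab_frame(c)
    for t in('lid','coaster'): print(c,t,[(round(d['p'],2),np.round(d['at'],3)) for d in place_of(c,t)[:1]])
    w=cloud(f);m=(np.hypot(w[...,0]-.478,w[...,1]+.24)<.038)&(w[...,2]<.06)
    q=w[m];k=q[(q[:,2]>.03)&(q[:,2]<.06)];print(len(k),np.histogram(q[:,2],np.arange(0,.065,.005))[0])
E
```

```text
t 10.22 pos [ 0.4807 -0.2383  0.0162] w 0.153 F [ 0.5 -0.3 -0.7] gf 59.3 j6 -2.78
shift [ 0.0036 -0.0029  0.0504] turn [ 0.0035 -0.0011  0.0008]
scene lid [(0.72, array([ 0.484, -0.238,  0.031]))]
scene coaster [(0.78, array([ 0.481, -0.237,  0.002]))]
436 [ 60 226   7   0   0   0   0   9 306  60  32  29]
top lid [(0.64, array([ 0.48 , -0.239,  0.035]))]
top coaster []
122 [16 11  1  0  0  0  0 11 72 37  2  0]
```

Call:
jog_arm --motion "0 0 0 0.01 0 0 0; 0 0 0 0.02 0 0 0; 0 0 0 0.03 0 0 0; 0 0 0 0.038 0 0 0; 0 0 0 0.038 0 0 0"

```text
time: 11.15
tool_pos: [0.4819, -0.2407, 0.0001]
tool_rot: [-0.0, -0.3, 0.954, 0.0]
contact_force: [-0.4, -0.0, -1.2]
gripper_width: 0.153
grasp_force: 59.3
```

Call:
jog_arm --motion "0 0 0 0.002 0 0 0; 0 0 0 0.004 0 0 0; 0 0 0 0.004 0 0 0; 0 0 0 0.004 0 0 0; 0 0 0 0.004 0 0 0"

```text
time: 11.78
tool_pos: [0.4823, -0.2409, -0.0012]
tool_rot: [0.0, -0.3, 0.954, -0.0]
contact_force: [0.9, -0.3, 0.2]
gripper_width: 0.155
grasp_force: 59.3
```

```bash
python3 - <<'E'
from h import *
go(.48,-.2405,-.009)
for c in('scene','top'):
    f=grab_frame(c)
    for t in('lid','coaster'): print(c,t,[(round(d['p'],2),np.round(d['at'],3)) for d in place_of(c,t)[:1]])
    w=cloud(f);m=(np.hypot(w[...,0]-.478,w[...,1]+.24)<.038)&(w[...,2]<.03)
    q=w[m][:,2];print(np.median(q),len(q))
E
```

```text
t 11.78 pos [ 0.4823 -0.2409 -0.0012] w 0.155 F [ 0.9 -0.3  0.2] gf 59.3 j6 -2.78
shift [0.0033 0.0034 0.0156] turn [-0.0001  0.     -0.0004]
scene lid [(0.93, array([ 0.485, -0.241,  0.012]))]
scene coaster [(0.85, array([ 0.48 , -0.24 ,  0.003]))]
0.02506770932530289 456
top lid [(0.47, array([ 0.477, -0.242,  0.014]))]
top coaster []
0.023388389217862682 140
```

Call:
jog_arm --motion "0 0 0 0.003 0 0 0; 0 0 0 0.006 0 0 0; 0 0 0 0.009 0 0 0; 0 0 0 0.012 0 0 0; 0 0 0 0.012 0 0 0"

```text
time: 12.7
tool_pos: [0.4821, -0.2408, -0.0075]
tool_rot: [-0.0, -0.3, 0.954, 0.0]
contact_force: [0.3, -0.2, -0.2]
gripper_width: 0.156
grasp_force: 59.3
```

Call:
jog_arm --motion "0 0 0 0.001 0 0 0; 0 0 0 0.002 0 0 0; 0 0 0 0.002 0 0 0; 0 0 0 0.002 0 0 0; 0 0 0 0.002 0 0 0"

```text
time: 13.32
tool_pos: [0.4823, -0.2409, -0.0083]
tool_rot: [0.0, -0.3, 0.954, -0.0]
contact_force: [-0.3, 1.3, -0.8]
gripper_width: 0.153
grasp_force: 59.3
```

Call:
jog_arm --motion "0 0 0 0.001 0 0 0; 0 0 0 0.002 0 0 0; 0 0 0 0.002 0 0 0; 0 0 0 0.002 0 0 0; 0 0 0 0.002 0 0 0"

```text
time: 13.95
tool_pos: [0.4823, -0.241, -0.009]
tool_rot: [-0.0, -0.3, 0.954, -0.0]
contact_force: [-2.2, 1.8, 3.9]
gripper_width: 0.152
grasp_force: 59.9
```

```bash
python3 - <<'E'
from h import *
go(.48,-.2405,-.010)
for c in('scene','top'):
    f=grab_frame(c)
    for t in('lid','coaster'): print(c,t,[(round(d['p'],2),np.round(d['at'],3)) for d in place_of(c,t)[:1]])
    w=cloud(f);m=(np.hypot(w[...,0]-.478,w[...,1]+.24)<.038)&(w[...,2]<.03)
    q=w[m][:,2];print(np.median(q),len(q))
E
```

```text
t 13.95 pos [ 0.4823 -0.241  -0.009 ] w 0.152 F [-2.2  1.8  3.9] gf 59.9 j6 -2.78
shift [0.0033 0.0034 0.0021] turn [-0.     -0.     -0.0004]
scene lid [(0.77, array([ 0.484, -0.241,  0.003]))]
scene coaster [(0.59, array([ 0.478, -0.242,  0.001]))]
0.01818560494123511 426
top lid [(0.71, array([ 0.479, -0.245,  0.006]))]
top coaster [(0.46, array([ 0.64 ,  0.181, -0.002]))]
0.016196892886939485 132
```

Contact is felt at 4 N with the lid at z ≈ 0.005. I'll open and rise.

Call:
jog_arm --motion "25 0 0 0 0 0 0; 50 0 0 0 0 0 0; 80 0 0 0 0 0 0; 100 0 0 0 0 0 0; 100 0 0 -0.02 0 0 0"

```text
time: 14.88
tool_pos: [0.4815, -0.2404, 0.0001]
tool_rot: [-0.001, -0.3, 0.954, 0.001]
contact_force: [0.3, -0.4, -0.3]
gripper_width: 1.001
grasp_force: 0.0
```

Call:
jog_arm --motion "100 0 0 -0.08 0 0 0; 100 0 0 -0.18 0 0 0; 100 0 0 -0.3 0 0 0; 100 0 0 -0.42 0 0 0; 100 0 0 -0.5 0 0 0"

```text
time: 15.5
tool_pos: [0.483, -0.2414, 0.2556]
tool_rot: [0.002, -0.3, 0.954, -0.002]
contact_force: [0.6, -1.0, 0.0]
gripper_width: 0.996
grasp_force: 0.0
```

```bash
python3 - <<'E'
from h import *
go(.436,.0248,.25)
for c in('scene','top'):
    f=grab_frame(c)
    for t in('lid','coaster','brush_grip','brush','holder','cup','cup_in'): print(c,t,[(round(d['p'],2),np.round(d['at'],3)) for d in place_of(c,t)[:1]])
    w=cloud(f);m=(np.hypot(w[...,0]-.436,w[...,1]-.025)<.04)&(w[...,2]>.195)&(w[...,2]<.22)
    print('brushtop',np.round(cv2.minEnclosingCircle((w[m][:,:2]*1000).astype(np.float32))[0],1),np.median(w[m][:,2]))
    m=(np.hypot(w[...,0]-.478,w[...,1]+.24)<.06)&(w[...,2]>.012)&(w[...,2]<.022)
    print('disc',np.round(cv2.minEnclosingCircle((w[m][:,:2]*1000).astype(np.float32)),1) if 0 else cv2.minEnclosingCircle((w[m][:,:2]*1000).astype(np.float32)))
E
```

```text
t 15.5 pos [ 0.483  -0.2414  0.2556] w 0.996 F [ 0.6 -1.   0. ] gf 0.0 j6 -2.78
shift [-0.228   0.4902  0.009 ] turn [-0.0035  0.0013 -0.0004]
scene lid [(0.64, array([ 0.486, -0.244,  0.002]))]
scene coaster [(0.65, array([ 0.478, -0.24 ,  0.003]))]
scene brush_grip [(0.87, array([0.431, 0.026, 0.173]))]
scene brush [(0.86, array([0.44 , 0.026, 0.007]))]
scene holder [(0.95, array([ 0.436,  0.03 , -0.   ]))]
scene cup [(0.58, array([ 0.636,  0.175, -0.   ]))]
scene cup_in [(0.55, array([0.634, 0.175, 0.004]))]
brushtop [436.2  25.9] 0.20581608536311802
disc ((484.6997985839844, -239.98016357421875), 42.60239028930664)
top lid [(0.9, array([ 0.477, -0.239,  0.008]))]
top coaster [(0.71, array([ 0.475, -0.24 ,  0.004]))]
top brush_grip [(0.66, array([0.433, 0.02 , 0.177]))]
top brush [(0.6, array([0.436, 0.025, 0.006]))]
top holder [(0.72, array([0.432, 0.025, 0.001]))]
top cup [(0.83, array([ 0.64 ,  0.179, -0.   ]))]
top cup_in [(0.83, array([0.638, 0.179, 0.007]))]
brushtop [432.7  24. ] 0.2051309657247138
disc ((480.96173095703125, -241.499267578125), 39.75407791137695)
```

Call:
jog_arm --motion "100 -0.04 0.09 0 0 0 0; 100 -0.09 0.2 0 0 0 0; 100 -0.14 0.31 0 0 0 0; 100 -0.19 0.41 0 0 0 0; 100 -0.228 0.49 0 0 0 0"

```text
time: 16.92
tool_pos: [0.4348, 0.0271, 0.251]
tool_rot: [0.001, -0.301, 0.954, -0.0]
contact_force: [1.3, -0.6, -0.7]
gripper_width: 0.997
grasp_force: 0.0
```

Call:
jog_arm --motion "100 0 0 0 0 0 0; 100 0 0 0 0 0 0; 100 0 0 0.02 0 0 0; 100 0 0 0.04 0 0 0; 100 0 0 0.04 0 0 0"

```text
time: 17.55
tool_pos: [0.4345, 0.0247, 0.2288]
tool_rot: [-0.002, -0.3, 0.954, 0.001]
contact_force: [-0.2, -0.2, -0.0]
gripper_width: 1.0
grasp_force: 0.0
```

```bash
python3 - <<'E'
from h import *
go(.435,.025,.127)
f=grab_frame('scene');w=cloud(f)
cv2.imwrite('pics/f.png',cv2.resize(f['color'][130:290,300:500,::-1],(600,480),interpolation=cv2.INTER_NEAREST))
E
```

```text
t 17.55 pos [0.4345 0.0247 0.2288] w 1.0 F [-0.2 -0.2 -0. ] gf 0.0 j6 -2.29
shift [-0.0017 -0.0005  0.2036] turn [ 0.0014 -0.0017 -0.0012]
```

View pics/f.png

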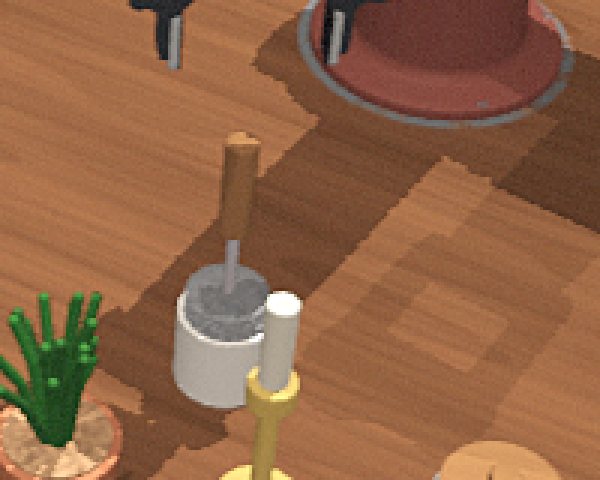

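The brush stands upright with its handle at crop (240,185), between the open fingers above it. Going down to grip.

Call:
jog_arm --motion "100 0 0 0.03 0 0 0; 100 0 0 0.08 0 0 0; 100 0 0 0.13 0 0 0; 100 0 0 0.17 0 0 0; 100 0 0 0.2 0 0 0"

```text
time: 18.23
tool_pos: [0.4347, 0.0253, 0.129]
tool_rot: [-0.001, -0.3, 0.954, 0.0]
contact_force: [-0.1, 0.3, -0.1]
gripper_width: 1.003
grasp_force: 0.0
```

Call:
jog_arm --motion "80 0 0 0 0 0 0; 60 0 0 0 0 0 0; 45 0 0 0 0 0 0; 35 0 0 0 0 0 0; 30 0 0 0 0 0 0"

```text
time: 18.85
tool_pos: [0.4355, 0.0252, 0.1311]
tool_rot: [0.0, -0.3, 0.954, -0.0]
contact_force: [-0.6, -0.0, 0.1]
gripper_width: 0.301
grasp_force: 0.0
```

Call:
jog_arm --motion "25 0 0 0 0 0 0; 20 0 0 0 0 0 0; 10 0 0 0 0 0 0; 0 0 0 0 0 0 0; 0 0 0 0 0 0 0"

```text
time: 19.48
tool_pos: [0.4356, 0.0252, 0.1312]
tool_rot: [0.0, -0.3, 0.954, -0.0]
contact_force: [-0.0, 0.8, 4.4]
gripper_width: 0.244
grasp_force: 58.6
```

Call:
jog_arm --motion "0 0 0 -0.02 0 0 0; 0 0 0 -0.07 0 0 0; 0 0 0 -0.14 0 0 0; 0 0 0 -0.22 0 0 0; 0 0 0 -0.3 0 0 0"

```text
time: 20.1
tool_pos: [0.4348, 0.0251, 0.2815]
tool_rot: [-0.001, -0.3, 0.954, 0.0]
contact_force: [0.5, -1.2, -1.6]
gripper_width: 0.24
grasp_force: 58.7
```

Call:
jog_arm --motion "0 0 0 -0.05 0 0 0; 0 0 0 -0.1 0 0 0; 0 0 0 -0.13 0 0 0; 0 0 0 -0.13 0 0 0; 0 0 0 -0.13 0 0 0"

```text
time: 20.72
tool_pos: [0.4349, 0.0252, 0.3443]
tool_rot: [-0.001, -0.3, 0.954, 0.0]
contact_force: [-1.8, 0.3, -1.1]
gripper_width: 0.248
grasp_force: 58.7
```

```bash
python3 - <<'E'
from h import *
go(.638,.177,.345)
for c in('scene','top'):
    f=grab_frame(c)
    for t in('brush','brush_grip','cup','cup_in','holder'): print(c,t,[(round(d['p'],2),np.round(d['at'],3)) for d in place_of(c,t)[:1]])
    w=cloud(f);m=(np.hypot(w[...,0]-.638,w[...,1]-.176)<.05)&(w[...,2]>.123)&(w[...,2]<.137)
    print('rim',cv2.minEnclosingCircle((w[m][:,:2]*1000).astype(np.float32)),m.sum())
E
```

```text
t 20.73 pos [0.4349 0.0252 0.3443] w 0.248 F [-1.8  0.3 -1.1] gf 58.7 j6 -2.29
shift [-0.5068  0.016  -0.0022] turn [ 0.0009 -0.0011 -0.0004]
scene brush [(0.92, array([0.436, 0.026, 0.219]))]
scene brush_grip [(0.93, array([0.432, 0.028, 0.387]))]
scene cup [(0.74, array([0.64 , 0.179, 0.003]))]
scene cup_in [(0.71, array([0.636, 0.171, 0.004]))]
scene holder [(0.66, array([ 0.438,  0.028, -0.001]))]
rim ((641.2709350585938, 175.24078369140625), 38.051414489746094) 505
top brush [(0.61, array([ 0.6  , -0.011,  0.003]))]
top brush_grip []
top cup [(0.94, array([ 0.638,  0.18 , -0.002]))]
top cup_in [(0.95, array([0.638, 0.176, 0.006]))]
top holder []
rim ((637.2173461914062, 174.05641174316406), 37.31466293334961) 241
```

Call:
jog_arm --motion "0 -0.04 0.001 0 0 0 0; 0 -0.12 0.003 0 0 0 0; 0 -0.22 0.005 0 0 0 0; 0 -0.32 0.008 0 0 0 0; 0 -0.41 0.01 0 0 0 0"

```text
time: 21.95
tool_pos: [0.6017, 0.1479, 0.3454]
tool_rot: [-0.0, -0.301, 0.954, -0.0]
contact_force: [0.5, -0.8, -0.8]
gripper_width: 0.238
grasp_force: 58.7
```

Call:
jog_arm --motion "0 -0.06 0.001 0 0 0 0; 0 -0.09 0.002 0 0 0 0; 0 -0.097 0.002 0 0 0 0; 0 -0.097 0.002 0 0 0 0; 0 -0.097 0.002 0 0 0 0"

```text
time: 22.58
tool_pos: [0.6392, 0.1748, 0.3463]
tool_rot: [0.0, -0.3, 0.954, -0.0]
contact_force: [-1.0, 0.7, -1.2]
gripper_width: 0.244
grasp_force: 58.7
```

```bash
python3 - <<'E'
from h import *
go(.639,.1755,.225)
for c in('scene','top'):
    f=grab_frame(c)
    for t in('brush','brush_grip','cup_in'): print(c,t,[(round(d['p'],2),np.round(d['at'],3)) for d in place_of(c,t)[:1]])
E
```

```text
t 22.57 pos [0.6392 0.1748 0.3463] w 0.244 F [-1.   0.7 -1.2] gf 58.7 j6 -2.03
shift [-0.0004  0.0014  0.2426] turn [-0.0003  0.0003 -0.0008]
scene brush [(0.67, array([0.642, 0.176, 0.221]))]
scene brush_grip [(0.93, array([0.639, 0.173, 0.394]))]
scene cup_in [(0.92, array([0.636, 0.173, 0.005]))]
top brush [(0.6, array([0.64 , 0.175, 0.223]))]
top brush_grip []
top cup_in [(0.94, array([0.638, 0.177, 0.002]))]
```

Call:
jog_arm --motion "0 0 0 0.05 0 0 0; 0 0 0 0.13 0 0 0; 0 0 0 0.22 0 0 0; 0 0 0 0.31 0 0 0; 0 0 0 0.37 0 0 0"

```text
time: 23.6
tool_pos: [0.6383, 0.1752, 0.1576]
tool_rot: [-0.002, -0.3, 0.954, 0.0]
contact_force: [0.3, -0.0, -2.1]
gripper_width: 0.242
grasp_force: 58.7
```

Call:
jog_arm --motion "0 0 0 0.015 0 0 0; 0 0 0 0.03 0 0 0; 0 0 0 0.045 0 0 0; 0 0 0 0.05 0 0 0; 0 0 0 0.05 0 0 0"

```text
time: 24.22
tool_pos: [0.6399, 0.1754, 0.1362]
tool_rot: [0.0, -0.3, 0.954, -0.0]
contact_force: [0.7, -0.3, -0.5]
gripper_width: 0.241
grasp_force: 58.7
```

Call:
jog_arm --motion "0 0 0 0.003 0 0 0; 0 0 0 0.003 0 0 0; 0 0 0 0.003 0 0 0; 0 0 0 -0.04 0 0 0; 0 0 0 -0.1 0 0 0"

```text
time: 24.85
tool_pos: [0.6393, 0.1753, 0.1866]
tool_rot: [-0.001, -0.3, 0.954, 0.0]
contact_force: [0.8, 1.0, -0.5]
gripper_width: 0.244
grasp_force: 58.7
```

Call:
jog_arm --motion "0 0 0 -0.05 0 0 0; 0 0 0 -0.08 0 0 0; 0 0 0 -0.08 0 0 0; 0 0 0 -0.08 0 0 0; 0 0 0 -0.08 0 0 0"

```text
time: 25.48
tool_pos: [0.6388, 0.1753, 0.2239]
tool_rot: [-0.001, -0.3, 0.954, 0.0]
contact_force: [-0.3, 0.1, -1.2]
gripper_width: 0.241
grasp_force: 58.7
```

```bash
python3 - <<'E'
from h import *
go(.639,.1755,.1347)
for c in('scene','top'):
    f=grab_frame(c)
    for t in('brush','cup_in','cup'): print(c,t,[(round(d['p'],2),np.round(d['at'],3)) for d in place_of(c,t)[:1]])
E
```

```text
t 25.48 pos [0.6388 0.1753 0.2239] w 0.241 F [-0.3  0.1 -1.2] gf 58.7 j6 -2.03
shift [-0.001  -0.      0.1784] turn [ 0.0008 -0.0017 -0.0004]
scene brush [(0.67, array([0.638, 0.178, 0.098]))]
scene cup_in [(0.73, array([0.638, 0.174, 0.004]))]
scene cup [(0.72, array([0.638, 0.178, 0.002]))]
top brush [(0.72, array([0.633, 0.177, 0.102]))]
top cup_in [(0.92, array([0.637, 0.176, 0.006]))]
top cup [(0.84, array([ 0.64 ,  0.18 , -0.002]))]
```

Call:
jog_arm --motion "0 0 0 0.04 0 0 0; 0 0 0 0.09 0 0 0; 0 0 0 0.13 0 0 0; 0 0 0 0.16 0 0 0; 0 0 0 0.175 0 0 0"

```text
time: 26.5
tool_pos: [0.6391, 0.1753, 0.1366]
tool_rot: [-0.001, -0.3, 0.954, 0.0]
contact_force: [0.3, -0.9, -0.7]
gripper_width: 0.247
grasp_force: 58.7
```

Call:
jog_arm --motion "0 0 0 0.007 0 0 0; 0 0 0 0.008 0 0 0; 0 0 0 0.008 0 0 0; 0 0 0 0.008 0 0 0; 0 0 0 0.008 0 0 0"

```text
time: 27.12
tool_pos: [0.6398, 0.1754, 0.1346]
tool_rot: [0.0, -0.3, 0.954, -0.0]
contact_force: [0.7, -0.8, -0.3]
gripper_width: 0.244
grasp_force: 58.7
```

Call:
jog_arm --motion "0 0 0 -0.03 0 0 0; 0 0 0 -0.08 0 0 0; 0 0 0 -0.13 0 0 0; 0 0 0 -0.17 0 0 0; 0 0 0 -0.18 0 0 0"

```text
time: 27.75
tool_pos: [0.6407, 0.1756, 0.2271]
tool_rot: [0.002, -0.3, 0.954, -0.0]
contact_force: [-0.4, 0.8, -0.8]
gripper_width: 0.241
grasp_force: 58.7
```

Call:
jog_arm --motion "0 0 0 0 0 0 0; 0 0 0 0 0 0 0; 0 0 0 0 0 0 0; 0 0 0 0.02 0 0 0; 0 0 0 0.06 0 0 0"

```text
time: 28.38
tool_pos: [0.64, 0.1755, 0.1938]
tool_rot: [0.001, -0.3, 0.954, -0.0]
contact_force: [-0.2, -0.1, -0.8]
gripper_width: 0.238
grasp_force: 58.7
```

Call:
jog_arm --motion "0 0 0 0.05 0 0 0; 0 0 0 0.09 0 0 0; 0 0 0 0.11 0 0 0; 0 0 0 0.12 0 0 0; 0 0 0 0.12 0 0 0"

```text
time: 29.0
tool_pos: [0.6399, 0.1754, 0.1345]
tool_rot: [0.0, -0.3, 0.954, -0.0]
contact_force: [-0.1, -0.3, -1.0]
gripper_width: 0.243
grasp_force: 58.7
```

Call:
jog_arm --motion "0 0 0 0 0 0 0; 0 0 0 0 0 0 0; 0 0 0 0 0 0 0; 0 0 0 0 0 0 0; 0 0 0 0 0 0 0"

```text
time: 29.62
tool_pos: [0.6396, 0.1754, 0.1342]
tool_rot: [0.0, -0.3, 0.954, -0.0]
contact_force: [0.3, 0.1, -0.7]
gripper_width: 0.242
grasp_force: 58.7
```

All three strokes show the tip about 3 mm above the floor, and the top stroke at 92 mm matches the camera. Now I'll lift out and return to the holder.

Call:
jog_arm --motion "0 0 0 -0.03 0 0 0; 0 0 0 -0.09 0 0 0; 0 0 0 -0.16 0 0 0; 0 0 0 -0.23 0 0 0; 0 0 0 -0.3 0 0 0"

```text
time: 30.25
tool_pos: [0.6397, 0.1754, 0.2868]
tool_rot: [0.001, -0.3, 0.954, -0.0]
contact_force: [-0.3, 0.7, -0.5]
gripper_width: 0.241
grasp_force: 58.7
```

Call:
jog_arm --motion "0 0 0 -0.07 0 0 0; 0 0 0 -0.11 0 0 0; 0 0 0 -0.123 0 0 0; 0 0 0 -0.123 0 0 0; 0 0 0 -0.123 0 0 0"

```text
time: 30.88
tool_pos: [0.639, 0.1753, 0.3435]
tool_rot: [-0.002, -0.3, 0.954, 0.0]
contact_force: [-0.7, -0.0, -1.3]
gripper_width: 0.239
grasp_force: 58.7
```

Call:
jog_arm --motion "0 0.04 -0.001 0 0 0 0; 0 0.12 -0.003 0 0 0 0; 0 0.22 -0.005 0 0 0 0; 0 0.32 -0.008 0 0 0 0; 0 0.41 -0.01 0 0 0 0"

```text
time: 31.5
tool_pos: [0.4727, 0.053, 0.3442]
tool_rot: [-0.001, -0.3, 0.954, 0.0]
contact_force: [-0.8, -1.2, -0.6]
gripper_width: 0.242
grasp_force: 58.7
```

Call:
jog_arm --motion "0 0.06 -0.001 0 0 0 0; 0 0.09 -0.002 0 0 0 0; 0 0.097 -0.003 0 0 0 0; 0 0.097 -0.003 0 0 0 0; 0 0.097 -0.003 0 0 0 0"

```text
time: 32.12
tool_pos: [0.4361, 0.0252, 0.3454]
tool_rot: [-0.0, -0.301, 0.954, 0.0]
contact_force: [1.1, 0.4, -1.7]
gripper_width: 0.236
grasp_force: 58.7
```

```bash
python3 - <<'E'
from h import *
for c in('scene','top'):
    f=grab_frame(c)
    for t in('brush','holder','holder_in','cup'): print(c,t,[(round(d['p'],2),np.round(d['at'],3)) for d in place_of(c,t)[:1]])
    w=cloud(f);m=(np.hypot(w[...,0]-.437,w[...,1]-.026)<.045)&(w[...,2]>.055)&(w[...,2]<.067)
    if m.sum()>5:print('rim',cv2.minEnclosingCircle((w[m][:,:2]*1000).astype(np.float32)),m.sum())
go(.4355,.0252,.134)
E
```

```text
scene brush [(0.71, array([0.434, 0.026, 0.219]))]
scene holder [(0.85, array([ 0.437,  0.027, -0.001]))]
scene holder_in [(0.96, array([0.435, 0.024, 0.008]))]
scene cup [(0.94, array([0.638, 0.178, 0.001]))]
rim ((438.58111572265625, 27.101890563964844), 35.828521728515625) 261
top brush []
top holder []
top holder_in []
top cup [(0.59, array([ 0.637,  0.178, -0.002]))]
t 32.62 pos [0.4356 0.0248 0.3457] w 0.244 F [-0.5  0.  -0.9] gf 58.7 j6 -2.3
shift [-3.000e-04  7.000e-04  4.234e-01] turn [ 0.     -0.     -0.0004]
```

Call:
jog_arm --motion "0 0 0 0.05 0 0 0; 0 0 0 0.13 0 0 0; 0 0 0 0.22 0 0 0; 0 0 0 0.31 0 0 0; 0 0 0 0.38 0 0 0"

```text
time: 33.25
tool_pos: [0.4348, 0.0249, 0.1536]
tool_rot: [-0.001, -0.3, 0.954, 0.0]
contact_force: [-0.3, 0.6, -0.7]
gripper_width: 0.241
grasp_force: 58.7
```

Call:
jog_arm --motion "0 0 0 0.015 0 0 0; 0 0 0 0.03 0 0 0; 0 0 0 0.037 0 0 0; 0 0 0 0.042 0 0 0; 0 0 0 0.042 0 0 0"

```text
time: 33.88
tool_pos: [0.436, 0.0248, 0.1353]
tool_rot: [0.0, -0.3, 0.954, -0.0]
contact_force: [-0.2, -0.7, -0.8]
gripper_width: 0.243
grasp_force: 58.7
```

Tip about 4 mm above the floor; lowering in small steps.

Call:
jog_arm --motion "0 0 0 0.002 0 0 0; 0 0 0 0.004 0 0 0; 0 0 0 0.006 0 0 0; 0 0 0 0.006 0 0 0; 0 0 0 0.006 0 0 0"

```text
time: 34.5
tool_pos: [0.4356, 0.0248, 0.1317]
tool_rot: [-0.0, -0.3, 0.954, 0.0]
contact_force: [0.0, -0.1, -1.6]
gripper_width: 0.245
grasp_force: 58.7
```

Call:
jog_arm --motion "0 0 0 0.001 0 0 0; 0 0 0 0.002 0 0 0; 0 0 0 0.002 0 0 0; 0 0 0 0.002 0 0 0; 0 0 0 0.002 0 0 0"

```text
time: 35.12
tool_pos: [0.4358, 0.0248, 0.1311]
tool_rot: [0.0, -0.3, 0.954, -0.0]
contact_force: [-1.0, -0.5, 2.8]
gripper_width: 0.243
grasp_force: 59.1
```

Touching (about 3 N). I'll release and rise.

Call:
jog_arm --motion "30 0 0 0 0 0 0; 40 0 0 0 0 0 0; 60 0 0 0 0 0 0; 80 0 0 0 0 0 0; 100 0 0 0 0 0 0"

```text
time: 35.75
tool_pos: [0.4356, 0.0248, 0.1306]
tool_rot: [-0.0, -0.3, 0.954, 0.0]
contact_force: [-0.1, -0.6, 0.1]
gripper_width: 0.984
grasp_force: 0.0
```

Call:
jog_arm --motion "100 0 0 0 0 0 0; 100 0 0 -0.03 0 0 0; 100 0 0 -0.1 0 0 0; 100 0 0 -0.18 0 0 0; 100 0 0 -0.26 0 0 0"

```text
time: 36.38
tool_pos: [0.4356, 0.0248, 0.2632]
tool_rot: [0.001, -0.3, 0.954, -0.0]
contact_force: [0.7, 0.2, 0.2]
gripper_width: 0.999
grasp_force: 0.0
```

Call:
jog_arm --motion "100 0 0 -0.05 0 0 0; 100 0 0 -0.1 0 0 0; 100 0 0 -0.1 0 0 0; 100 0 0 -0.1 0 0 0; 100 0 0 -0.1 0 0 0"

```text
time: 37.0
tool_pos: [0.435, 0.0248, 0.3092]
tool_rot: [-0.001, -0.3, 0.954, 0.0]
contact_force: [0.1, 0.8, 0.3]
gripper_width: 1.002
grasp_force: 0.0
```

```bash
python3 - <<'E'
from h import *
f=grab_frame('scene');cv2.imwrite('pics/g.png',f['color'][:,:,::-1])
for t in('brush','brush_grip','holder_in','cup','lid','coaster'): print(t,[(round(d['p'],2),np.round(d['at'],3)) for d in place_of('scene',t)[:1]])
go(.4355,.0252,.134)
E
```

```text
brush [(0.91, array([0.438, 0.025, 0.004]))]
brush_grip [(0.81, array([0.434, 0.027, 0.175]))]
holder_in [(0.6, array([0.434, 0.026, 0.009]))]
cup [(0.73, array([ 0.637,  0.176, -0.   ]))]
lid [(0.97, array([ 0.486, -0.243,  0.005]))]
coaster [(0.95, array([ 0.48 , -0.241,  0.004]))]
t 37.35 pos [0.4355 0.0248 0.3104] w 0.998 F [ 0.2 -0.7  0.1] gf 0.0 j6 -2.3
shift [-0.0006  0.0006  0.3529] turn [ 0.0002 -0.0002 -0.0004]
```

View pics/g.png

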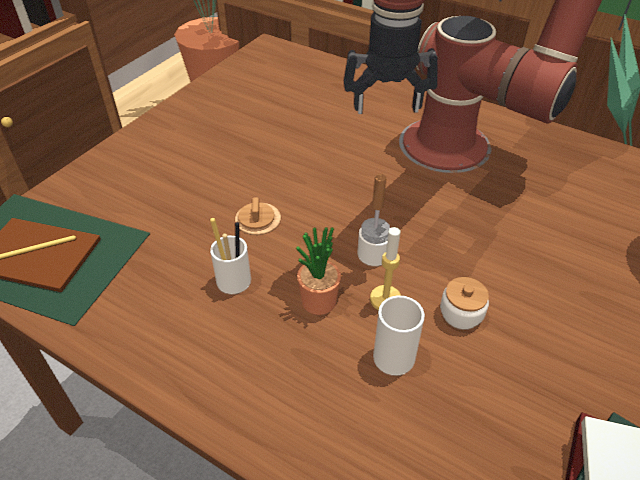

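The picture shows the lid knob-up on the coaster at (257,214), the brush upright in its holder at (377,215), the cup open at (398,335) and the gripper clear. Handing in.

```bash
python3 -c "from plant import *;print(job_done())"
```

```text
the job is handed in; nothing more can be done
None
```

I handed the job in at about 37 s of the 72 s limit: the lid is knob-up on the coaster, three strokes were made to about 3 mm above the cup floor, the brush is back upright in its holder, and the cup is open; the hand-in gave no verdict.

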